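# Bring the glass slide under the viewer's lens

### The arm

A 7-joint arm with a two-finger parallel gripper is mounted at the origin on a cart in front of the work surface, level with it; the furniture and walls round the work are solid. World frame = base frame: x ahead of the robot, y to its left, z up, the work surface at z = 0. Lengths are in m, angles in rad, forces in N, time in s.
With the tool pointing down it reaches from about 0.35 to 0.9 m from the base axis. Payload 7.2 kg.
Tool frame: the origin (TCP) lies at the very end of the fingers, on their centre line; the grasp point (between the pads) lies 19 mm behind it (arm.hold_point_z is the distance from the TCP to the grasp point, in m); z points along the fingers, y is the line along which they close (so a half turn about z gives the same grasp; the last joint's range is limited). The gripper opens to 85 mm and grips with 20 to 120 N. Pads are 22 mm wide; open, the fingers measure 114 mm over their backs; the gripper's body (76 mm by 85 mm) begins 54 mm behind the grasp point. The pads swing forward as they close: fully open they stand 13 mm farther back than shut.
Start: joints at [-1.347, 0.411, -0.013, 1.596, 0.006, 1.134, -0.082], TCP at [0.18, 0.599, 0.211] pointing down, gripper open.
Joint ranges: [-2.95, 2.95], [-0.29, 1.99], [-1.47, 1.44], [0.14, 2.54], [-1.03, 4.17], [0.13, 1.85], [-2.86, 2.86]. Speed limits (rad/s): [2.39, 2.39, 3.01, 3.01, 3.14, 3.14, 3.14].

### API

Orientations are given as a unit quaternion [x, y, z, w].
In Python, from workcell import get_state, imaging, job, spot_in, regions_of, arm gives the robot as it stands.
- The arm moves only by the tool step_arm, never from a script. Its argument "commands" is a list of rows, each a list of 6 numbers: the shift along the tool's x, y, z in cm, then the turn, a rotation vector about the tool's x, y, z in degrees. In form: [[tx, ty, tz, rx, ry, rz], ...]. A call has exactly 5 rows; each row is the pose to reach, as a shift and turn from the pose commanded when the call began, along the tool's axes at that moment; what a row does not reach only later rows make up. A row lasts 1/8 s, in which the tool goes at most 62.5 mm and 10.7 degrees, less where a joint would pass 70% of its speed; a pose out of reach is approached as far as the arm can. A call with a gripper value outside its range is refused whole. "grip" is the closure, from 0 (fully open) to 1 (shut), set as the call begins (left out, the last holds). The fingers move at their own pace and stop on an object; "force" is the grip in N (left out, the last holds). Time passes only in rows, so rows that repeat a pose let the fingers close, or fill a call up. It gives the time, the measured TCP pose, the force, the opening and the grip force at its end, in the units of the state.
- get_state(): the state, without advancing time (a new reading comes with each control period).
- imaging.capture(name): name is "scene" or "top"; returns a dict with "color" (384x512x3 uint8, blue, green, red), "mtx" (3x3 intrinsics, pixels), "k1" (the pictures are not rectified: a ray, as slopes to the right and down, at radius r is drawn at 1 + k1 r^2 times it, then the intrinsics apply), "extrinsics" (4x4, takes a point from world to camera coordinates). Camera axes: x right, y down, z forward; pixel columns grow to the right and rows downward; lengths in m; the calibration is good to about 2 mm. A picture is of the moment at which its call begins. There is no depth.
- job.job_done(): hands the job in; it is judged then, once.
Trained networks look in a picture, given as the dict that the camera call returned (one of the last four; its "shot" number tells which), for a name from the list of things; names that differ only in an ending like _2 or _b are one class to them, and where a whole thing is asked for, a point or a joint stands for the part that bears it (a point fixed in the world has none). Each returns a list of dicts, best first, with "score" (0 to 1); they miss things now and then, are a little off and sometimes report something else, mostly with a low value. They report only what shows in the picture. A call takes as long as a camera call.
- spot_in(picture, target): "centre" ([x, y, z] in m, in the coordinates of the camera as it stood for that picture, good to about 4 mm: the middle of the surface that is visible of it).
- regions_of(picture, target): "region" (384x512 bool, what is visible of it).
The state is a dict: "time_s": time; "joints": joint angles; "qvel": joint speeds; "tau": joint torques, N m; "tool_pos": TCP position; "eef_rot": TCP orientation; "force": force on the tool from outside, world axes, zero at the start; "ft_torque": the same for the moment, N m; "grip_width": finger opening in m; "finger_force": force on a finger pad.
Only numpy, scipy, OpenCV 4.12 (cv2) and the standard library are available. Lean on these libraries where they do the work, as an engineer would, in place of code of your own. Each camera call takes 0.05 s, during which the arm holds its last target. There are 200 camera calls.

### The job

On the slide viewer, press down the brake pad in the middle of the sliding stage with the fingertips to free it, and keep it pressed while you push the stage along its rail until it rests against the stop tooth of the bracket that carries the lens (not the plain bracket). Then let the pad come up again so that the brake holds the stage there. Do not force the stage along while its brake is on, and leave the things standing around where they are.

Things in the scene. Friction and masses are not known exactly. Their poses are not given: they have to be found in the camera images.
- viewer: Slide viewer fixed to the worktop: white base plate 12 mm thick (x -60 to +155, y -200 to +200 mm) with a steel rail along its y axis, rail top at 30 mm. Origin at worktop level below the rail's centre line at mid-length; +y runs along the rail, +x points across the base to the lens post's side (away from the robot).
- stage (a joint): Place of the stage's centre along the rail (m), growing along the viewer's +y, 0 at mid-rail, range -0.145 to 0.145. Aluminium saddle 70 mm across, 100 mm along the rail; the glass slide's shelf lies behind it. Pad up: the brake resists about 16 to 24 N. Pad pressed 1 mm or more: it slides with about 2 N and stays where it is left.
- pad (a joint): How far the brake pad is pressed down (m): about 0 when up (brake on), 0.006 fully down; a spring returns it. It begins to move at about 8 N and is fully down at about 11 N; from about 0.001 the brake is free.
- pad_top (a point): Centre of the top of the brake pad: flat ribbed grey pad 48 mm across, 56 mm along the rail, top 48 mm above the worktop when up. It lies between the stage's two end shoulders (53 mm above the worktop, 66 mm apart along the rail; open to front and rear). Pressing fingertips can drag the stage by friction or push at a shoulder.
- stage_lug (a point): Point on the stage's index lug, 35 mm above the worktop, at the stage's centre along the rail: a small steel block 8 mm wide along the rail at the middle of the stage's front (viewer x -35 to -48 mm, z 19 to 35 mm). It runs against the stop teeth.
- lens_bracket: Fixed bracket at either end of the rail: steel strip across the base with a front stop tooth 8 mm wide along the rail (viewer x -36 to -48, top at 38 mm) and a rear post with a round lens barrel 34 mm across (viewer x +83, top at 106 mm). Origin at worktop level under the rail, at the tooth's middle; axes as the viewer's. Lug and tooth touch with their middles 8 mm apart along the rail.
- plain_bracket: Plain bracket at the rail's other end, fixed: same strip and stop tooth, no post or lens, only a low round clamp nut at the rear. Origin and axes as for the lens bracket.
- specimen_jar: Cream screw-lid specimen jar, 46 mm across, 72 mm tall; bystander, origin at the centre of its underside. Leave it alone.
- marker_1: Fibre marker lying flat, 131 mm long along its y, 13 mm high; bystander, origin at the centre of its underside. Leave it alone.
- specimen_cup_1: White specimen cup with lid, 66 mm across, 70 mm tall; bystander, origin at the centre of its underside. Leave it alone.
- slide_carton: Cardboard carton, 92 x 130 x 58 mm high; bystander, origin at the centre of its underside. Leave it alone.
- cover_slips: Small carton, 62 x 63 x 30 mm high; bystander, origin at the centre of its underside. Leave it alone.
- bench_timer: White bench timer, 62 x 68 x 22 mm high; bystander, origin at the centre of its underside. Leave it alone.

How it is judged:
By the outcome, as a careful person would: the job done as asked, in the order asked, and still so for the second after the job is handed in, with the robot touching nothing.
It also fails if it takes over 35 s, if anything falls off the work surface, if the arm or the gripper's body presses on something with over 40 N, if the wrist force passes 120 N, or if a joint passes its speed limit or range.

## Working session

There is one attempt and no reset: what is moved stays moved. The work goes in short steps, Python scripts to look and compute and a tool call to move; the robot and the scene stay as the last step left them, time stands still between calls to the robot, and variables do not carry over. Pictures are saved under pics/ and viewed, at most 10 in all, crops included, and the job is handed in when it is done.

Besides the shell and the picture viewer there is one more tool, called after "Call:" by a JSON object that holds its "op" and its "data". step_arm: Moves the arm, as the interface text tells. Its arguments: {"type":"object","properties":{"commands":{"type":"array","items":{"type":"array","items":{"type":"number"}}},"grip":{"type":"number"},"force":{"type":"number"}},"required":["commands"]}

```bash
mkdir -p pics; cat > h.py <<'E'
import numpy as np, cv2
from workcell import get_state, imaging, job, spot_in, regions_of, arm
def world(p,c):
    E=np.array(p["extrinsics"]); return E[:3,:3].T@(np.array(c)-E[:3,3])
def ray_z(p,uv,z):
    K=np.array(p["mtx"]);d=np.array([p["k1"],0,0,0,0],float)
    n=cv2.undistortPoints(np.array([[uv]],float),K,d)[0,0]
    E=np.array(p["extrinsics"]);R=E[:3,:3];o=-R.T@E[:3,3];r=R.T@np.array([n[0],n[1],1])
    return o+r*(z-o[2])/r[2]
def proj(p,X):
    E=np.array(p["extrinsics"]);r,_=cv2.Rodrigues(E[:3,:3])
    return cv2.projectPoints(np.array(X,float).reshape(-1,3),r,E[:3,3],np.array(p["mtx"]),np.array([p["k1"],0,0,0,0],float))[0][:,0]
E
python3 - <<'E'
from h import *
np.set_printoptions(precision=4,suppress=True)
for n in("top","scene"):
    p=imaging.capture(n); cv2.imwrite(f"pics/{n}1.png",cv2.resize(p["color"],(768,576)))
    for t in("viewer","pad_top","stage_lug","lens_bracket","plain_bracket","stage","specimen_jar","specimen_cup_1","slide_carton","cover_slips","bench_timer","marker_1"):
        print(n,t,[(round(d["score"],2),world(p,d["centre"])) for d in spot_in(p,t)[:2]])
s=get_state();print(s)
E
```

```text
top viewer [(0.67, array([ 0.5134, -0.0589,  0.0111]))]
top pad_top [(0.79, array([ 0.4776, -0.0932,  0.0492]))]
top stage_lug [(0.6, array([ 0.4945, -0.085 ,  0.039 ])), (0.15, array([ 0.5707, -0.1587,  0.0146]))]
top lens_bracket [(0.77, array([ 0.5734, -0.1607,  0.0175]))]
top plain_bracket [(0.95, array([0.5086, 0.0442, 0.0186]))]
top stage [(0.96, array([ 0.4941, -0.0829,  0.0358])), (0.73, array([0.4669, 0.2094, 0.0699]))]
top specimen_jar [(0.73, array([ 0.3351, -0.038 ,  0.0751]))]
top specimen_cup_1 [(0.83, array([0.4691, 0.2039, 0.0669]))]
top slide_carton [(0.58, array([ 0.613 , -0.3635,  0.0558]))]
top cover_slips [(0.57, array([ 0.4818, -0.0918,  0.0466])), (0.56, array([ 0.6944, -0.0999,  0.0286]))]
top bench_timer [(0.69, array([0.6585, 0.0192, 0.0167]))]
top marker_1 [(0.61, array([ 0.3877, -0.1996,  0.013 ])), (0.48, array([ 0.5728, -0.1611,  0.0147]))]
scene viewer [(0.63, array([ 0.5032, -0.1008,  0.011 ])), (0.2, array([ 0.3253, -0.055 ,  0.065 ]))]
scene pad_top [(0.73, array([ 0.4733, -0.0939,  0.0471])), (0.24, array([ 0.4791, -0.0845,  0.0391]))]
scene stage_l
[... 426 characters left out ...]
ne cover_slips [(0.75, array([ 0.6994, -0.1077,  0.0285]))]
scene bench_timer [(0.88, array([0.6556, 0.0099, 0.0136]))]
scene marker_1 [(0.8, array([ 0.3912, -0.2035,  0.0121]))]
{'time_s': 1.3, 'joints': array([-1.3472,  0.4111, -0.0127,  1.5963,  0.0056,  1.1343, -0.0822]), 'qvel': array([ 0.0001,  0.0001,  0.0006,  0.0006, -0.0007,  0.0006, -0.0007]), 'tau': array([ -0.0001, -60.0436,   0.6812, -29.9736,   0.014 ,   0.0021,
        -0.    ]), 'tool_pos': array([0.1798, 0.5986, 0.2108]), 'eef_rot': array([ 0.1454,  0.9894,  0.    , -0.    ]), 'force': array([-0.3981, -0.0962,  0.1421]), 'ft_torque': array([-0.0203,  0.0265,  0.0037]), 'finger_force': 0.0, 'grip_width': 0.08549123217239699}
```

View pics/top1.png

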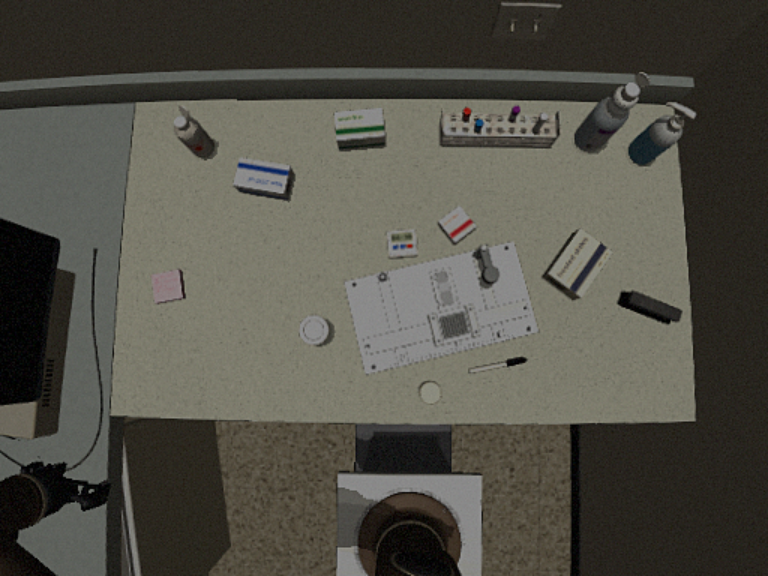

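View pics/scene1.png

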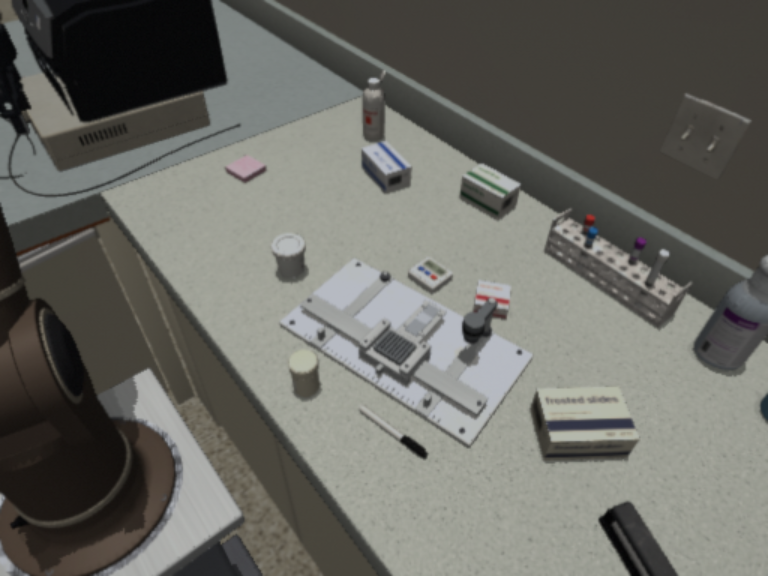

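The top view shows the viewer base at about (345..538, 243..374), with the stage pad at (454,325) and the lens post at (488,265), on the world −y side. The scene view agrees, with the pad at (397,346), the lug at (378,372), and the lens-side tooth at (427,400). I'll crop in to fit the viewer's pose.

```bash
python3 - <<'E'
from h import *
p=imaging.capture("top");c=p["color"][155:255,220:370];cv2.imwrite("pics/topc.png",cv2.convertScaleAbs(cv2.resize(c,None,fx=5.3,fy=5.3,interpolation=cv2.INTER_CUBIC),alpha=1.3))
q=imaging.capture("scene");c=q["color"][165:300,180:360];cv2.imwrite("pics/scc.png",cv2.convertScaleAbs(cv2.resize(c,None,fx=4.4,fy=4.4,interpolation=cv2.INTER_CUBIC),alpha=1.3))
E
```

```text
(no output)
```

View pics/topc.png

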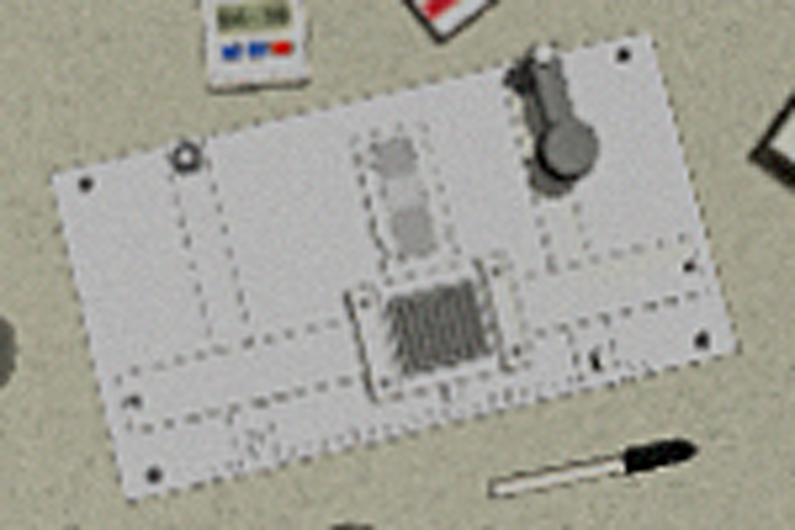

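View pics/scc.png

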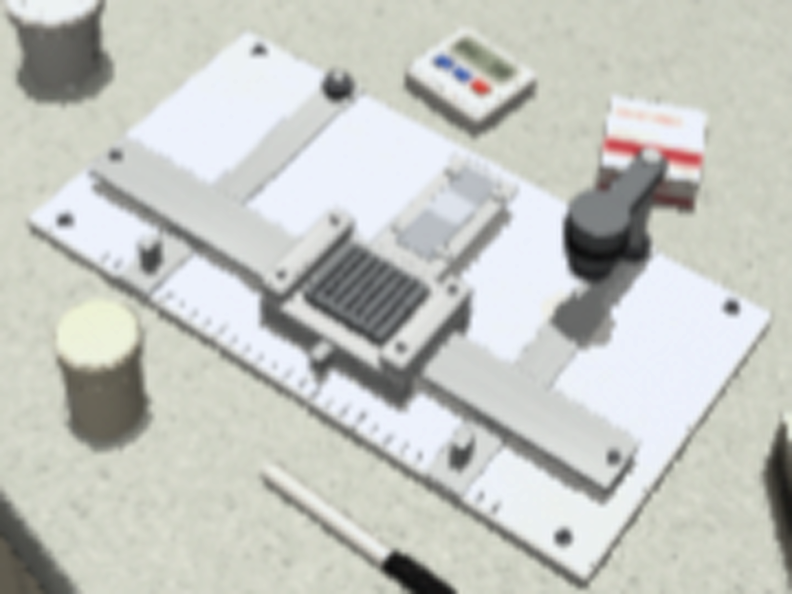

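The top crop shows the base corners at (52,178), (652,37), (740,350) and (128,498). The pad is at (438,328), the lug at (447,393) and the lens tooth at (597,358). In the scene crop the corners are (250,35), (770,315), (587,583) and (30,225). The lug top is at (322,350) and the lens tooth top at (463,434).

```bash
python3 - <<'E'
from h import *
from scipy.optimize import least_squares
np.set_printoptions(precision=4,suppress=True)
p=imaging.capture("top");q=imaging.capture("scene")
P=lambda a,s,o:(np.array(a,float)+.5)/s-.5+np.array(o)
ct=P([(52,178),(652,37),(740,350),(128,498)],5.3,(220,155)); cs=P([(250,35),(770,315),(587,583),(30,225)],4.4,(180,165))
L=np.array([(.155,.2),(.155,-.2),(-.06,-.2),(-.06,.2)])
def T(v,xy,z):
    c,s=np.cos(v[2]),np.sin(v[2]);xy=np.atleast_2d(xy)
    return np.c_[v[0]+c*xy[:,0]-s*xy[:,1],v[1]+s*xy[:,0]+c*xy[:,1],np.full(len(xy),z)]
fs=[lambda v:(proj(p,T(v,L,.012))-ct).ravel(),lambda v:(proj(q,T(v,L,.012))-cs).ravel()]
for f in fs+[lambda v:np.r_[fs[0](v),fs[1](v)]]:
    r=least_squares(f,[.5,-.06,.2]);print(r.x,r.fun)
v=r.x
def inv(w):
    c,s=np.cos(v[2]),np.sin(v[2]);d=w[:2]-v[:2];return np.array([c*d[0]+s*d[1],-s*d[0]+c*d[1]])
for nm,a,b,z in(("lug",(447,393),(322,350),.035),("tooth",(597,358),(463,434),.038),("plaintooth",(256,441),(150,240),.038),("pad",(438,328),(368,291),.048)):
    print(nm,inv(ray_z(p,P(a,5.3,(220,155)),z)),inv(ray_z(q,P(b,4.4,(180,165)),z)))
for n,X in(("top",p),("scene",q)):
    for d in spot_in(X,"pad_top")[:1]:print(n,inv(world(X,d["centre"])))
E
```

```text
[ 0.4725 -0.0803  0.2427] [-0.403  -0.9392  0.3452 -1.3346  0.4281  0.8279 -0.3508  1.3117]
[ 0.4723 -0.0809  0.2433] [-0.8495 -1.1027  1.6327  0.2585  0.3484  0.5027 -1.3435 -0.8687]
[ 0.4724 -0.0806  0.243 ] [-0.3058 -0.9005  0.4328 -1.3305  0.5358  0.8267 -0.2317  1.3478 -0.8514
 -1.1706  1.5825  0.1964  0.2718  0.4048 -1.3535 -0.9655]
lug [-0.0387 -0.0088] [-0.0395 -0.013 ]
tooth [-0.0397 -0.1038] [-0.0391 -0.1068]
plaintooth [-0.0396  0.1125] [-0.0399  0.1134]
pad [ 0.0011 -0.0116] [ 0.001  -0.0147]
top [ 0.0012 -0.0132]
scene [-0.0048 -0.0135]
```

Call:
{"op": "step_arm", "data": {"commands": [[-3.2,-3.85,0,0,0,4],[-6.4,-7.7,0,0,0,8],[-9.6,-11.55,0,0,0,12],[-12.8,-15.4,0,0,0,16],[-16.0,-19.2,0,0,0,20]], "grip": 1, "force": 40}}

```text
time_s: 2.22
tool_pos: [0.2784, 0.3672, 0.211]
eef_rot: [0.316, 0.949, 0.0, 0.0]
force: [0.0, -0.2, 0.1]
grip_width: -0.0003
finger_force: 0.0
```

Call:
{"op": "step_arm", "data": {"commands": [[-4.33,-2.5,0,0,0,4],[-8.66,-5.0,0,0,0,8],[-13.0,-7.5,0,0,0,12],[-17.3,-10.0,0,0,0,16],[-21.7,-12.6,0,0,0,20]]}}

```text
time_s: 2.85
tool_pos: [0.377, 0.1365, 0.2112]
eef_rot: [0.476, 0.879, 0.001, 0.0]
force: [1.2, 0.1, -0.0]
grip_width: 0.0001
finger_force: 0.0
```

Call:
{"op": "step_arm", "data": {"commands": [[-4.9,-0.9,0,0,0,4],[-9.8,-1.8,0,0,0,8],[-14.8,-2.6,0,0,0,12],[-19.7,-3.5,0,0,0,16],[-24.7,-4.4,0,0,0,19.4]]}}

```text
time_s: 3.48
tool_pos: [0.4759, -0.094, 0.2112]
eef_rot: [0.617, 0.787, 0.001, 0.0]
force: [1.1, -0.4, 0.8]
grip_width: 0.0002
finger_force: 0.0
```

Call:
{"op": "step_arm", "data": {"commands": [[-0.4,0,4,0,0,0],[-0.9,0,8,0,0,0],[-0.9,0,12,0,0,0],[-0.9,0,15,0,0,0],[-0.9,0,15,0,0,0]]}}

```text
time_s: 4.1
tool_pos: [0.4758, -0.1014, 0.0593]
eef_rot: [0.617, 0.787, -0.001, -0.002]
force: [-1.2, 0.4, 1.3]
grip_width: -0.0
finger_force: 0.0
```

```bash
python3 - <<'E'
from h import *
q=imaging.capture("scene");c=q["color"][165:300,180:360];cv2.imwrite("pics/sc2.png",cv2.convertScaleAbs(cv2.resize(c,None,fx=4.4,fy=4.4,interpolation=cv2.INTER_CUBIC),alpha=1.3))
s=get_state();print(s["tool_pos"],s["force"])
E
```

```text
[ 0.4769425  -0.10165685  0.06067619] [0.73054519 0.6923243  0.31602318]
```

View pics/sc2.png

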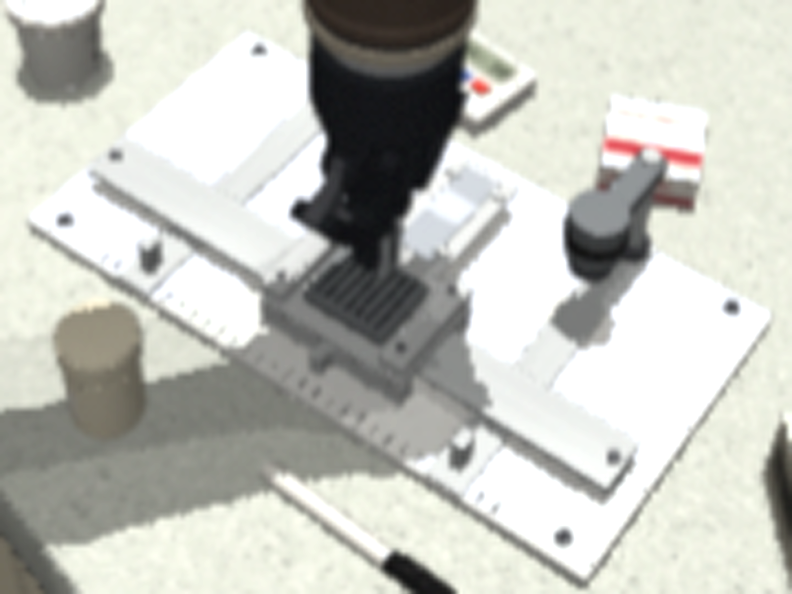

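The closed fingertips hover over the pad, with the tip near (385,275), clear of the shoulders. Next I'll press down.

Call:
{"op": "step_arm", "data": {"commands": [[0,0,0.6,0,0,0],[0,0,1.0,0,0,0],[0,0,1.3,0,0,0],[0,0,1.6,0,0,0],[0,0,1.6,0,0,0]]}}

```text
time_s: 4.78
tool_pos: [0.4772, -0.1014, 0.0446]
eef_rot: [0.616, 0.787, -0.0, -0.0]
force: [0.6, -0.6, 0.3]
grip_width: 0.0004
finger_force: 0.0
```

Call:
{"op": "step_arm", "data": {"commands": [[0,0,0.1,0,0,0],[0,0,0.2,0,0,0],[0,0,0.2,0,0,0],[0,0,0.2,0,0,0],[0,0,0.2,0,0,0]]}}

```text
time_s: 5.4
tool_pos: [0.4774, -0.1015, 0.0428]
eef_rot: [0.616, 0.787, 0.0, 0.0]
force: [-0.6, -0.3, 0.3]
grip_width: 0.0002
finger_force: 0.0
```

```bash
python3 - <<'E'
from h import *
q=imaging.capture("scene");c=q["color"][200:270,220:310];cv2.imwrite("pics/sc3.png",cv2.convertScaleAbs(cv2.resize(c,None,fx=8,fy=8,interpolation=cv2.INTER_CUBIC),alpha=1.6))
s=get_state();print(s["tool_pos"],s["force"],s["ft_torque"],s["tau"]); print((proj(q,s["tool_pos"])-[220,200])*8)
for t in("pad_top","stage_lug"):
  for d in spot_in(q,t)[:1]:print(t,d["score"],world(q,d["centre"]))
E
```

```text
[ 0.47735371 -0.10144884  0.04280008] [-0.20892248  0.13711202 -1.08846459] [-0.03979848 -0.00258232  0.02875949] [ 3.49218953e-04 -4.61457610e+01  7.38033324e+00 -1.91131514e+01
  1.00205853e-02  2.15847955e-03 -2.12042041e-04]
[[360.80892873 269.24401646]]
pad_top 0.68 [ 0.46604931 -0.10232933  0.04894812]
stage_lug 0.77 [ 0.47754008 -0.0952516   0.03785406]
```

View pics/sc3.png

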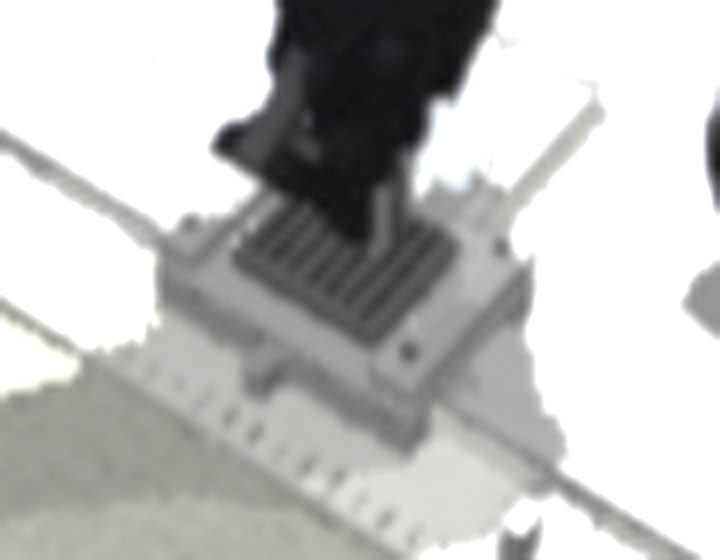

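The tip's lower end is at about (378,252), just above the pad and not yet touching. I'll keep lowering in small steps.

Call:
{"op": "step_arm", "data": {"commands": [[0,0,0.1,0,0,0],[0,0,0.2,0,0,0],[0,0,0.2,0,0,0],[0,0,0.2,0,0,0],[0,0,0.2,0,0,0]]}}

```text
time_s: 6.18
tool_pos: [0.4773, -0.1015, 0.0408]
eef_rot: [0.616, 0.787, 0.0, 0.0]
force: [0.1, 0.7, -0.5]
grip_width: 0.0001
finger_force: 0.0
```

Call:
{"op": "step_arm", "data": {"commands": [[0,0,0.1,0,0,0],[0,0,0.2,0,0,0],[0,0,0.3,0,0,0],[0,0,0.3,0,0,0],[0,0,0.3,0,0,0]]}}

```text
time_s: 6.8
tool_pos: [0.4774, -0.1015, 0.0378]
eef_rot: [0.616, 0.787, -0.0, -0.0]
force: [-0.3, 0.1, 0.1]
grip_width: -0.0001
finger_force: 0.0
```

```bash
python3 - <<'E'
from h import *
q=imaging.capture("scene");p=imaging.capture("top")
def crop(q,a,b,c,d,f):return cv2.convertScaleAbs(cv2.resize(q["color"][a:b,c:d],None,fx=f,fy=f,interpolation=cv2.INTER_CUBIC),alpha=1.6)
A=crop(q,205,260,230,290,6.5)
B=crop(p,190,245,270,330,6.5)
s=get_state();a=(proj(q,s["tool_pos"])[0]-[230,205])*6.5;print(a,(proj(p,s["tool_pos"])[0]-[270,190])*6.5,s["tool_pos"])
cv2.circle(A,tuple(int(i) for i in a),3,(0,0,255),-1)
cv2.imwrite("pics/sc4.png",np.hstack([A,B]))
print(arm.hold_point_z)
E
```

```text
[227.79166948 194.22451678] [226.74000258 171.17211909] [ 0.47736356 -0.1014478   0.03779301]
0.0187
```

View pics/sc4.png

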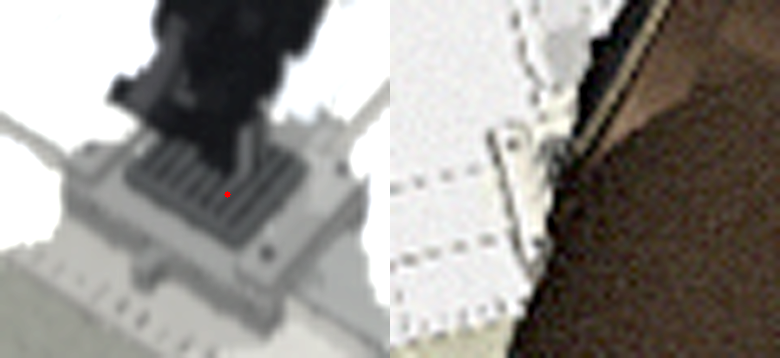

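The scene crop shows the real tip at about (237,180), slightly above where the reported TCP projects (228,194). I'll keep lowering gently and watch the force.

Call:
{"op": "step_arm", "data": {"commands": [[0,0,0.1,0,0,0],[0,0,0.2,0,0,0],[0,0,0.3,0,0,0],[0,0,0.3,0,0,0],[0,0,0.3,0,0,0]]}}

```text
time_s: 7.52
tool_pos: [0.4773, -0.1015, 0.0348]
eef_rot: [0.616, 0.787, -0.0, -0.0]
force: [0.1, -0.2, -0.5]
grip_width: -0.0
finger_force: 0.0
```

```bash
python3 - <<'E'
from h import *
q=imaging.capture("scene")
c=cv2.resize(q["color"][195:260,235:300],None,fx=9,fy=9,interpolation=cv2.INTER_CUBIC)
g=(255*np.clip(c/140.,0,1)**.45).astype(np.uint8)
s=get_state();print(s["tool_pos"],s["force"],s["tau"])
t=np.array(s["tool_pos"])
ex=np.array([.9706,.2406,0]);ey=np.array([-.2406,.9706,0])
for sx in(-.0145,.0145):
  for sy in(-.011,.011):
    for z in(0,.013):
      a=(proj(q,t+sx*ex+sy*ey+[0,0,z])[0]-[235,195])*9;cv2.circle(g,tuple(int(i) for i in a),3,(0,0,255) if z==0 else (0,255,0),-1)
cv2.imwrite("pics/sc5.png",g)
E
```

```text
[ 0.47734034 -0.10145297  0.03478638] [-0.37535766 -0.30045989  0.27793591] [ 2.46193347e-03 -4.67563677e+01  7.44796380e+00 -1.85900223e+01
  9.27438377e-03  2.31043319e-03  2.83406443e-04]
```

View pics/sc5.png

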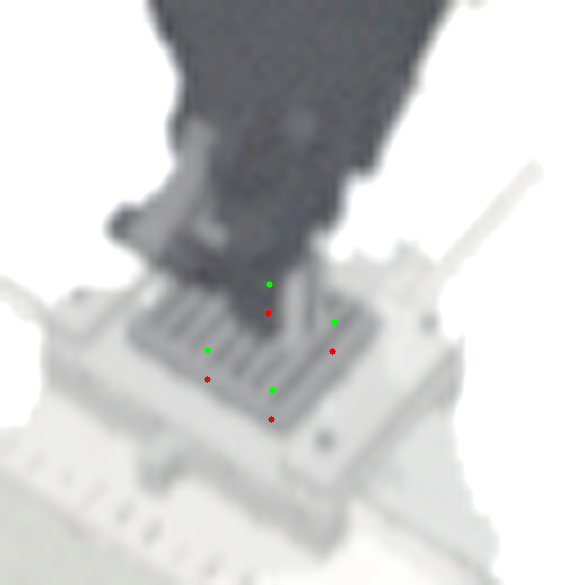

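The stage and pad show clearly. The front finger's lower edge is at about (240–325, 325–350), still just above the pad. I'll keep lowering.

Call:
{"op": "step_arm", "data": {"commands": [[0,0,0.1,0,0,0],[0,0,0.2,0,0,0],[0,0,0.3,0,0,0],[0,0,0.3,0,0,0],[0,0,0.3,0,0,0]]}}

```text
time_s: 8.2
tool_pos: [0.4773, -0.1015, 0.0318]
eef_rot: [0.616, 0.787, -0.0, -0.0]
force: [-0.0, 0.4, 0.7]
grip_width: 0.0001
finger_force: 0.0
```

Call:
{"op": "step_arm", "data": {"commands": [[0,0,0.1,0,0,0],[0,0,0.2,0,0,0],[0,0,0.2,0,0,0],[0,0,0.2,0,0,0],[0,0,0.2,0,0,0]]}}

```text
time_s: 8.82
tool_pos: [0.4773, -0.1015, 0.0298]
eef_rot: [0.616, 0.787, 0.0, 0.0]
force: [0.1, 0.7, -0.9]
grip_width: -0.0001
finger_force: 0.0
```

```bash
python3 - <<'E'
from h import *
q=imaging.capture("scene")
c=cv2.resize(q["color"][195:260,235:300],None,fx=9,fy=9,interpolation=cv2.INTER_CUBIC)
g=(255*np.clip(c/140.,0,1)**.45).astype(np.uint8)
v=np.array([.4724,-.0806]);ex=np.array([.9706,.2406]);ey=np.array([-.2406,.9706])
for sx in(-.024,.024):
  for sy in(-.028,.028):
      w=v+sx*ex+(sy-.012)*ey
      a=(proj(q,[*w,.048])[0]-[235,195])*9;cv2.circle(g,tuple(int(i) for i in a),3,(0,0,255),-1)
cv2.imwrite("pics/sc6.png",g)
for u in((240,325),(285,350),(325,335)):
    for z in(.03,.05):
        w=ray_z(q,np.array(u)/9+[235,195],z);d=w[:2]-v;print(u,z,ex@d,ey@d)
s=get_state();d=s["tool_pos"][:2]-v;print(ex@d,ey@d,s["tool_pos"],s["force"],s["joints"])
E
```

```text
(240, 325) 0.03 0.00915142603269553 -0.004330110629234431
(240, 325) 0.05 -0.0035835706451464375 -0.013121376021305245
(285, 350) 0.03 0.009727340455546468 -0.019570250661945298
(285, 350) 0.05 -0.0030228125775404327 -0.027960440881812293
(325, 335) 0.03 0.020847543987804563 -0.02544343855572411
(325, 335) 0.05 0.007804740261412423 -0.03367906393295669
-0.0002283802140029122 -0.021446592661626337 [ 0.47733862 -0.101472    0.02979809] [ 0.3564634  -0.80309531 -0.04541268] [-0.31375744  0.47745816  0.53881865  2.11828675 -0.40305407  0.6449697
  0.74499945]
```

View pics/sc6.png

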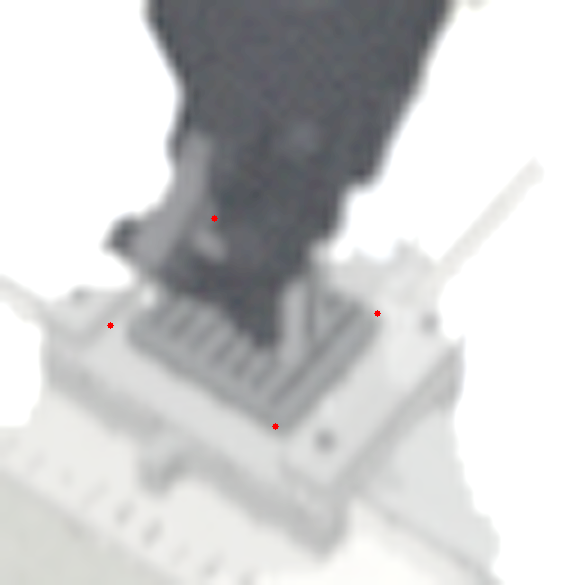

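The finger's lower edge at about (240–325, 335–360) is still above the pad corners, marked by the red dots. The pad has 6 mm of spring travel, so 4 mm steps are safe.

Call:
{"op": "step_arm", "data": {"commands": [[0,0,0.1,0,0,0],[0,0,0.2,0,0,0],[0,0,0.3,0,0,0],[0,0,0.4,0,0,0],[0,0,0.4,0,0,0]]}}

```text
time_s: 9.5
tool_pos: [0.4775, -0.1014, 0.0261]
eef_rot: [0.617, 0.787, 0.0, -0.0]
force: [-2.8, -0.1, 8.1]
grip_width: 0.0001
finger_force: 4.3
```

Call:
{"op": "step_arm", "data": {"commands": [[0,0,0.1,0,0,0],[0,0,0.2,0,0,0],[0,0,0.3,0,0,0],[0,0,0.4,0,0,0],[0,0,0.4,0,0,0]]}}

```text
time_s: 10.12
tool_pos: [0.4775, -0.1015, 0.0222]
eef_rot: [0.617, 0.787, 0.0, 0.0]
force: [-3.7, 0.5, 9.5]
grip_width: -0.0003
finger_force: 4.9
```

Call:
{"op": "step_arm", "data": {"commands": [[-0.3,0,0.05,0,0,0],[-0.8,0,0.05,0,0,0],[-1.5,0,0.05,0,0,0],[-2.2,0,0.05,0,0,0],[-2.8,0,0.05,0,0,0]]}}

```text
time_s: 10.75
tool_pos: [0.4843, -0.1287, 0.0218]
eef_rot: [0.616, 0.787, 0.0, -0.0]
force: [-2.2, 0.7, 9.8]
grip_width: -0.0002
finger_force: 4.9
```

Call:
{"op": "step_arm", "data": {"commands": [[-0.9,0,0,0,0,0],[-1.8,0,0,0,0,0],[-2.8,0,0,0,0,0],[-3.7,0,0,0,0,0],[-4.5,0,0,0,0,0]]}}

```text
time_s: 11.38
tool_pos: [0.4952, -0.1725, 0.0219]
eef_rot: [0.617, 0.787, 0.0, 0.0]
force: [-1.4, 0.8, 10.0]
grip_width: 0.0001
finger_force: 4.9
```

```bash
python3 - <<'E'
from h import *
q=imaging.capture("scene")
cv2.imwrite("pics/sc7.png",cv2.convertScaleAbs(cv2.resize(q["color"][200:290,230:330],None,fx=6,fy=6,interpolation=cv2.INTER_CUBIC),alpha=1.5))
v=np.array([.4724,-.0806]);ex=np.array([.9706,.2406]);ey=np.array([-.2406,.9706])
s=get_state();d=s["tool_pos"][:2]-v;print(ex@d,ey@d,s["tool_pos"],s["force"])
for d in spot_in(q,"stage_lug")[:2]+spot_in(q,"pad_top")[:1]:
    e=world(q,d["centre"])[:2]-v;print(d["score"],ex@e,ey@e)
E
```

```text
4.4120043852616814e-05 -0.0960786805600449 [ 0.49556045 -0.17384776  0.02209807] [-1.79141358 -0.87345185 10.71471571]
0.9 -0.011671666192300733 -0.09028429343244958
0.48 -0.01304221041966306 -0.09271641390475871
```

View pics/sc7.png

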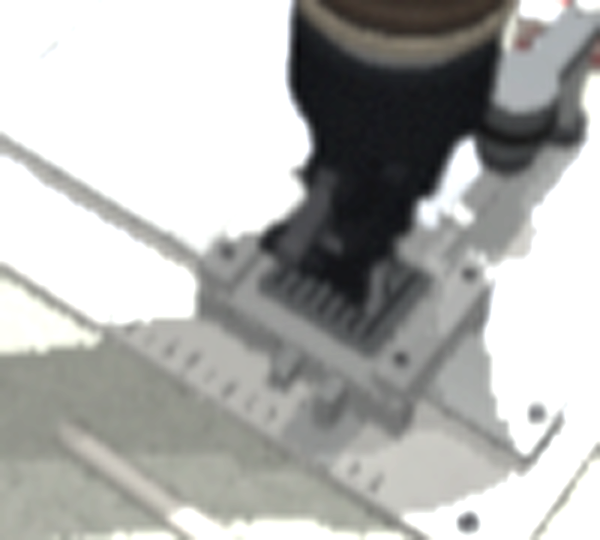

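The stage follows the tool. The lug at (290,362) sits about 12 mm short of contact with the lens tooth at (332,393). I'll approach it slowly.

Call:
{"op": "step_arm", "data": {"commands": [[-0.2,0,0,0,0,0],[-0.4,0,0,0,0,0],[-0.6,0,0,0,0,0],[-0.8,0,0,0,0,0],[-0.8,0,0,0,0,0]]}}

```text
time_s: 12.15
tool_pos: [0.4972, -0.1805, 0.022]
eef_rot: [0.617, 0.787, 0.0, 0.0]
force: [-2.1, 0.9, 10.2]
grip_width: -0.0003
finger_force: 4.9
```

Call:
{"op": "step_arm", "data": {"commands": [[-0.1,0,0,0,0,0],[-0.2,0,0,0,0,0],[-0.3,0,0,0,0,0],[-0.3,0,0,0,0,0],[-0.3,0,0,0,0,0]]}}

```text
time_s: 12.78
tool_pos: [0.4979, -0.1832, 0.022]
eef_rot: [0.617, 0.787, 0.0, 0.0]
force: [-1.6, 0.9, 9.8]
grip_width: 0.0
finger_force: 4.9
```

Call:
{"op": "step_arm", "data": {"commands": [[-0.1,0,0,0,0,0],[-0.2,0,0,0,0,0],[-0.3,0,0,0,0,0],[-0.3,0,0,0,0,0],[-0.3,0,0,0,0,0]]}}

```text
time_s: 13.4
tool_pos: [0.4986, -0.1861, 0.022]
eef_rot: [0.617, 0.787, 0.0, 0.0]
force: [-2.2, 0.5, 10.0]
grip_width: 0.0002
finger_force: 4.9
```

```bash
python3 - <<'E'
from h import *
q=imaging.capture("scene")
cv2.imwrite("pics/sc8.png",cv2.convertScaleAbs(cv2.resize(q["color"][245:285,255:305],None,fx=12,fy=12,interpolation=cv2.INTER_CUBIC),alpha=1.5))
fs=[get_state()["force"]]
for i in range(6): imaging.capture("scene"); fs.append(get_state()["force"])
print(np.mean(fs,0))
E
```

```text
[-1.78886846  0.727481    9.82959183]
```

View pics/sc8.png

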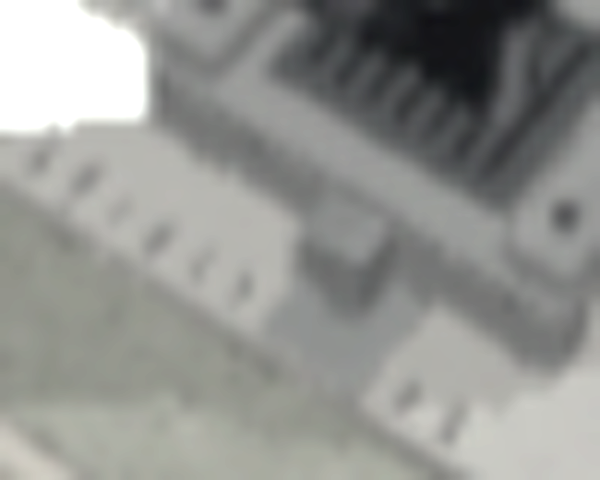

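The lug and tooth look nearly merged, around (340,230), but the sideways force hasn't risen yet. That was my 11th picture against the limit of 10, so I'll view no more and find contact by force.

Call:
{"op": "step_arm", "data": {"commands": [[-0.05,0,0,0,0,0],[-0.1,0,0,0,0,0],[-0.15,0,0,0,0,0],[-0.2,0,0,0,0,0],[-0.2,0,0,0,0,0]]}}

```text
time_s: 14.38
tool_pos: [0.4987, -0.1864, 0.0217]
eef_rot: [0.616, 0.788, 0.001, -0.001]
force: [-3.0, 5.2, 10.2]
grip_width: -0.0
finger_force: 5.0
```

The sideways force has jumped to about 5.8 N and the tool has stopped, so the lug is against the tooth. Next I'll lift straight up.

Call:
{"op": "step_arm", "data": {"commands": [[0,0,-0.2,0,0,0],[0,0,-0.4,0,0,0],[0,0,-0.7,0,0,0],[0,0,-1.5,0,0,0],[0,0,-3.0,0,0,0]]}}

```text
time_s: 15.0
tool_pos: [0.4983, -0.188, 0.0516]
eef_rot: [0.617, 0.787, -0.0, -0.0]
force: [0.5, -0.4, 0.3]
grip_width: 0.0002
finger_force: 0.0
```

Call:
{"op": "step_arm", "data": {"commands": [[0,0,-3,0,0,0],[0,0,-6,0,0,0],[2,-2,-9,0,0,0],[5,-5,-11,0,0,0],[10,-8,-13,0,0,0]]}}

```text
time_s: 15.62
tool_pos: [0.3964, -0.1106, 0.1824]
eef_rot: [0.618, 0.786, -0.0, 0.001]
force: [-0.2, 1.7, 0.6]
grip_width: 0.0002
finger_force: 0.0
```

Call:
{"op": "step_arm", "data": {"commands": [[5,0,0,0,0,0],[10,0,0,0,0,0],[15,0,0,0,0,0],[20,0,0,0,0,0],[20,0,0,0,0,0]]}}

```text
time_s: 16.25
tool_pos: [0.3486, 0.0867, 0.182]
eef_rot: [0.615, 0.789, 0.001, 0.0]
force: [-1.1, -0.7, 0.1]
grip_width: -0.0002
finger_force: 0.0
```

```bash
python3 - <<'E'
from h import *
v=np.array([.4724,-.0806]);ex=np.array([.9706,.2406]);ey=np.array([-.2406,.9706])
for n in("scene","top"):
  q=imaging.capture(n)
  for t in("stage_lug","pad_top","lens_bracket","specimen_jar","marker_1","bench_timer"):
    for d in spot_in(q,t)[:1]:
      w=world(q,d["centre"]);e=w[:2]-v;print(n,t,round(d["score"],2),w.round(4),(ex@e).round(4),(ey@e).round(4))
s=get_state();print(s["time_s"],s["tool_pos"],s["force"])
E
```

```text
scene stage_lug 0.64 [ 0.5009 -0.1759  0.0436] 0.0047 -0.0993
scene pad_top 0.86 [ 0.495  -0.1791  0.0455] -0.0017 -0.1011
scene lens_bracket 0.64 [ 0.5794 -0.1691  0.0902] 0.0825 -0.1116
scene specimen_jar 0.71 [ 0.3279 -0.055   0.0677] -0.1341 0.0596
scene marker_1 0.53 [ 0.3913 -0.2038  0.011 ] -0.1084 -0.1
scene bench_timer 0.84 [0.6562 0.0105 0.0157] 0.2003 0.0442
top stage_lug 0.62 [ 0.4965 -0.1756  0.0478] 0.0006 -0.098
top pad_top 0.54 [ 0.4965 -0.176   0.0465] 0.0004 -0.0984
top lens_bracket 0.65 [ 0.5844 -0.1539  0.0972] 0.091 -0.0981
top specimen_jar 0.53 [ 0.3371 -0.0349  0.0772] -0.1203 0.0769
top marker_1 0.64 [ 0.3879 -0.2006  0.011 ] -0.1108 -0.0962
top bench_timer 0.71 [0.6599 0.0186 0.0175] 0.2058 0.0512
16.95 [0.34908002 0.08407981 0.18125392] [0.29719426 0.45943612 0.13577947]
```

```bash
python3 -c "
from workcell import job
print(job.job_done())"
```

```text
the job is handed in; nothing more can be done
None
```

The stage was pushed with its pad pressed until the push force jumped at the lens bracket's stop tooth, then the pad was released, and the networks put the stage where contact was expected; the job is handed in, but I viewed 11 pictures, one over the limit of 10.

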